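# Find the jar with the loose cap and slide it to the rework bay

## Task

One of the three specimen jars was not closed properly: twist the caps, one jar at a time where it stands, until you find the loose one, which turns on its jar while a tight one only turns the whole jar. Leave the loose cap turned by a good 30 degrees as a sign, and slide that jar along the bench, never lifting or tipping it, until it stands wholly inside the three-sided rework bay. Leave the other two jars in their places (it does not matter if they are turned), and do not disturb the tube rack, the beaker or the slide box.

Things in the scene. Friction and masses are not known exactly. Their poses are not given: they have to be found in the camera images.
- jar_a: one of three identical white square jars, loose, 0.35 kg, in a row across the robot's front, about 115 mm apart; body 64 x 64 mm, 60 mm high, short neck, blue round ribbed screw cap 45 mm across from 64 to 85 mm up, white ridge on top (to 87 mm). Origin: centre of the underside; z up, x and y square to the sides. Tight and loose caps look alike; any place may hold the loose one
- jar_b: one of three identical white square jars, loose, 0.35 kg, in a row across the robot's front, about 115 mm apart; body 64 x 64 mm, 60 mm high, short neck, blue round ribbed screw cap 45 mm across from 64 to 85 mm up, white ridge on top (to 87 mm). Origin: centre of the underside; z up, x and y square to the sides. Tight and loose caps look alike; any place may hold the loose one
- jar_c: one of three identical white square jars, loose, 0.35 kg, in a row across the robot's front, about 115 mm apart; body 64 x 64 mm, 60 mm high, short neck, blue round ribbed screw cap 45 mm across from 64 to 85 mm up, white ridge on top (to 87 mm). Origin: centre of the underside; z up, x and y square to the sides. Tight and loose caps look alike; any place may hold the loose one
- cap_a (a joint): turn of the cap on jar_a, rad, 0 at the start, positive counter-clockwise seen from above. A tight cap stays put and the whole jar turns on the bench with it; a loose cap turns on its jar with next to no resistance, up to 1.6 rad either way, while the jar stands still. It does not rise as it turns. A jar pulled along by its cap tips over: move it by the body
- cap_b (a joint): turn of the cap on jar_b, rad, 0 at the start, positive counter-clockwise seen from above. A tight cap stays put and the whole jar turns on the bench with it; a loose cap turns on its jar with next to no resistance, up to 1.6 rad either way, while the jar stands still. It does not rise as it turns. A jar pulled along by its cap tips over: move it by the body
- cap_c (a joint): turn of the cap on jar_c, rad, 0 at the start, positive counter-clockwise seen from above. A tight cap stays put and the whole jar turns on the bench with it; a loose cap turns on its jar with next to no resistance, up to 1.6 rad either way, while the jar stands still. It does not rise as it turns. A jar pulled along by its cap tips over: move it by the body
- bay: rework bay fixed to the bench at the left or right end of the row: three aluminium walls, 25 mm high, 6 mm thick, round a dark floor level with the bench (no step), inside 130 mm deep (its x) by 120 mm wide (its y). Origin: centre of that floor; open on its -x side, which faces roughly to the robot; back wall at +x
- rack: bystander: grey tube rack with yellow-capped tubes, 70 x 160 mm (x, y), 84 mm high, at the other end of the row from the bay; origin: centre of its underside
- beaker: bystander: small glass beaker, 60 mm in diameter, 70 mm high, beyond the row; origin: centre of its underside
- slidebox: bystander: flat box of slides, 80 x 110 mm (x, y), 35 mm high, beyond the row; origin: centre of its underside
Not all that is in view belongs to the job. Leave any pink look-alike of the jar_b alone.

How it is judged:
On the way:
1. the loose cap has been turned on its jar by more than 0.3 rad (17 degrees), either way, while all three jars still stand within 50 mm of their starting places (((value of joint cap_a above 0.3 rad or value of joint cap_a below -0.3 rad) or (value of joint cap_b above 0.3 rad or value of joint cap_b below -0.3 rad) or (value of joint cap_c above 0.3 rad or value of joint cap_c below -0.3 rad)) and distance of each of jar_a, jar_b, jar_c from where it was at the start of the episode below 0.05 m), for 0.2 s.
At the end, for the whole second after the job is handed in: The jar with the loose cap rests upright, wholly inside the bay (centre at most 36 mm in front of the bay's centre), cap still turned over 0.3 rad from its start; the other two rest upright within 50 mm of their starting places; all jars stand on the bench, released ((((value of joint cap_a above 0.3 rad or value of joint cap_a below -0.3 rad) and x of jar_a in the frame of bay between -0.036 and 0.06 m and y of jar_a in the frame of bay between -0.05 and 0.05 m and angle between each of jar_a, jar_b, jar_c's own z axis and vertical below 0.1 rad and linear speed of each of jar_a, jar_b, jar_c below 0.02 m/s and height (world z) of each of jar_a, jar_b, jar_c below 0.006 m and distance of each of jar_b, jar_c from where it was at the start of the episode below 0.05 m) or ((value of joint cap_b above 0.3 rad or value of joint cap_b below -0.3 rad) and x of jar_b in the frame of bay between -0.036 and 0.06 m and y of jar_b in the frame of bay between -0.05 and 0.05 m and angle between each of jar_a, jar_b, jar_c's own z axis and vertical below 0.1 rad and linear speed of each of jar_a, jar_b, jar_c below 0.02 m/s and height (world z) of each of jar_a, jar_b, jar_c below 0.006 m and distance of each of jar_a, jar_c from where it was at the start of the episode below 0.05 m) or ((value of joint cap_c above 0.3 rad or value of joint cap_c below -0.3 rad) and x of jar_c in the frame of bay between -0.036 and 0.06 m and y of jar_c in the frame of bay between -0.05 and 0.05 m and angle between each of jar_a, jar_b, jar_c's own z axis and vertical below 0.1 rad and linear speed of each of jar_a, jar_b, jar_c below 0.02 m/s and height (world z) of each of jar_a, jar_b, jar_c below 0.006 m and distance of each of jar_a, jar_b from where it was at the start of the episode below 0.05 m))); the robot touches nothing.
It fails at once if a jar is lifted (more than 20 mm off the bench) (height (world z) of any of jar_a, jar_b, jar_c above 0.02 m).
It fails at once if a jar is tipped by more than 0.35 rad (20 degrees) (angle between any of jar_a, jar_b, jar_c's own z axis and vertical above 0.35 rad).
It fails at once if a bystander is shifted by more than 30 mm or knocked over (distance of any of rack, beaker, slidebox from where it was at the start of the episode above 0.03 m or angle between any of rack, beaker, slidebox's own z axis and vertical above 0.35 rad).
It also fails if it takes over 72 s, if anything falls off the work surface, if the arm or the gripper's body presses on something with over 40 N, if the wrist force passes 120 N, or if a joint passes its speed limit or range.

## Robot

A 6-joint arm with a two-finger parallel gripper is mounted at the origin on the work surface. World frame = base frame: x ahead of the robot, y to its left, z up, the work surface at z = 0. Lengths are in m, angles in rad, forces in N, time in s.
With the tool pointing down it reaches from about 0.425 to 0.95 m from the base axis. Payload 3.5 kg.
Tool frame: the origin (TCP) lies on the centre line of the jaws, within the pads' length; the fingertips stand 14 mm ahead of it and the grasp point (between the pads) lies 5 mm behind it (ctrl.finger_overhang is the distance from the TCP to the fingertips, in m); z points along the fingers, y is the line along which they close (so a half turn about z gives the same grasp; the last joint's range is limited). The gripper opens to 85 mm and grips with 20 to 120 N. Pads are 22 mm wide; open, the fingers measure 114 mm over their backs; the gripper's body (76 mm by 85 mm) begins 54 mm behind the grasp point. The pads swing forward as they close: fully open they stand 13 mm farther back than shut.
Start: joints at [0.985, 0.286, 1.577, -0, 1.279, -0.15], TCP at [0.285, 0.612, 0.245] pointing down, gripper open.
Joint ranges: [-2.77, 2.77], [-0.9, 2.22], [0.21, 2.48], [-1.53, 4.67], [0.24, 2.81], [-2.84, 2.84]. Speed limits (rad/s): [2.79, 2.79, 3.14, 3.14, 3.14, 3.14].

## Interface

Orientations are given as a unit quaternion [x, y, z, w].
In Python, from plant import ctrl gives the robot as it stands.
- The arm moves only by the tool send_rows, never from a script. Its argument "moves" is text: rows parted by semicolons, each of 7 numbers parted by spaces: the turn, a rotation vector about the tool's x, y, z in units of 360 degrees (1.0 is 360 degrees), then the shift along the tool's x, y, z in units of 20 cm (1.0 is 20 cm), then the gripper's target within -1 to 1 (fully open at 1, half-way at 0, shut at -1). A call has 1 to 12 rows; each row is the pose to reach, as a shift and turn from the pose commanded when the call began, along the tool's axes at that moment, turning the shorter way round; what a row does not reach only later rows make up. A row lasts 1/8 s, in which the tool goes at most 62.5 mm and 10.7 degrees, less where a joint would pass 70% of its speed; a pose out of reach is approached as far as the arm can. A call with a number of a shift or a turn outside -1 to 1 is refused whole. A call with a gripper value outside its range is refused whole. The fingers move at their own pace and stop on an object; "newtons" is the grip in N (left out, the last holds). Time passes only in rows, so rows that repeat a pose let the fingers close. It gives the time, the measured TCP pose, the force, the opening and the grip force at its end, in the units of the state.
- ctrl.get_state(): the state, without advancing time (a new reading comes with each control period).
- ctrl.read_camera(name): name is "side" or "top"; returns a dict with "image" (384x512x3 uint8, red, green, blue), "fovy" (degrees; the focal length in pixels is half the picture's height over the tangent of half this angle, whatever the lens; pixels are square), "cx", "cy" (the principal point, pixels), "distortion" ([k1, k2, p1, p2, k3] as OpenCV has them; the pictures are not rectified), "extrinsics" (4x4, takes a point from camera to world coordinates). Camera axes: x right, y up, looking along -z (the intrinsics and any distortion apply to the point x, -y, -z); pixel columns grow to the right and rows downward; lengths in m; the calibration is good to about 2 mm. A picture is of the moment at which its call begins. There is no depth.
- ctrl.sign_off(): hands the job in; it is judged then, once.
The state is a dict: "time": time; "qpos": joint angles; "dq": joint speeds; "joint_efforts": joint torques, N m; "eef_pos": TCP position; "tcp_rot": TCP orientation; "contact_force": force on the tool from outside, world axes, zero at the start; "wrist_torque": the same for the moment, N m; "opening": opening from 0.0 (shut) to 1.0 (fully open); "finger_force": force on a finger pad.
Only numpy, scipy, OpenCV 4.12 (cv2) and the standard library are available. Lean on these libraries where they do the work, as an engineer would, in place of code of your own. Each camera call takes 0.05 s, during which the arm holds its last target. There are 200 camera calls.

## Working session

There is one attempt and no reset: what is moved stays moved. The work goes in short steps, Python scripts to look and compute and a tool call to move; the robot and the scene stay as the last step left them, time stands still between calls to the robot, and variables do not carry over. Pictures are saved under pics/ and viewed, at most 10 in all, crops included, and the job is handed in when it is done.

Besides the shell and the picture viewer there is one more tool, called as name(argument=value, ...), one argument or row to a line, values as JSON. send_rows: Moves the arm, as the interface text tells. Its arguments: {"type":"object","properties":{"moves":{"type":"string"},"newtons":{"type":"number"}},"required":["moves"]}

```bash
mkdir -p pics; cat > h.py <<'E'
import numpy as np, cv2
from plant import ctrl
def cam(n):
    d=ctrl.read_camera(n); im=d["image"]; f=im.shape[0]/2/np.tan(np.radians(d["fovy"])/2)
    K=np.array([[f,0,d["cx"]],[0,f,d["cy"]],[0,0,1]]); return im,K,np.array(d["distortion"],float),np.array(d["extrinsics"])
def ray(c,px,z):
    im,K,D,E=c; u=cv2.undistortPoints(np.array(px,float).reshape(-1,1,2),K,D).reshape(-1,2)
    d=np.c_[u[:,0],-u[:,1],-np.ones(len(u))]@E[:3,:3].T; o=E[:3,3]
    return o+d*((z-o[2])/d[:,2])[:,None]
def save(c,n): cv2.imwrite("pics/"+n,cv2.cvtColor(c[0],cv2.COLOR_RGB2BGR))
E
python3 - <<'E'
from h import *
for n in ("top","side"):
    c=cam(n); save(c,n+"0.png"); print(n,c[3].round(3).tolist(),c[1][0,0],c[2])
print(ctrl.get_state())
E
```

```text
top [[0.025, 0.982, -0.187, 0.495], [-0.999, 0.021, -0.025, 0.002], [-0.02, 0.188, 0.982, 1.004], [0.0, 0.0, 0.0, 1.0]] 376.2686039651016 [-0.02046358  0.          0.          0.          0.        ]
side [[-0.908, 0.339, -0.248, 0.344], [-0.42, -0.713, 0.561, 0.722], [0.014, 0.613, 0.79, 1.072], [0.0, 0.0, 0.0, 1.0]] 456.3621951558434 [-0.00291092  0.          0.          0.          0.        ]
{'time': 0.1, 'qpos': array([ 9.84981376e-01,  2.87122758e-01,  1.57802864e+00,  1.31925815e-05,
        1.27858980e+00, -1.50006692e-01]), 'dq': array([ 0.00067529, -0.00177021, -0.00479751, -0.00038928,  0.00040032,
        0.00029301]), 'joint_efforts': array([-3.36291996e-04, -4.07301128e+01, -2.93697649e+01, -1.91031049e-04,
        3.47107576e-03, -1.28468295e-05]), 'eef_pos': array([0.28460814, 0.61144714, 0.24405606]), 'tcp_rot': array([ 2.16185528e-01,  9.76351711e-01, -1.00011168e-03, -3.92272192e-04]), 'contact_force': array([-0.04306877, -0.16879268, -1.28048578]), 'wrist_torque': array([ 0.02664831,  0.00583451, -0.01541542]), 'finger_force': 0.0, 'opening': 0.9972171966464849}
```

View pics/top0.png

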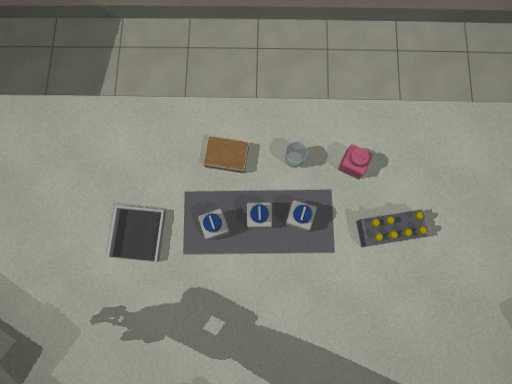

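View pics/side0.png

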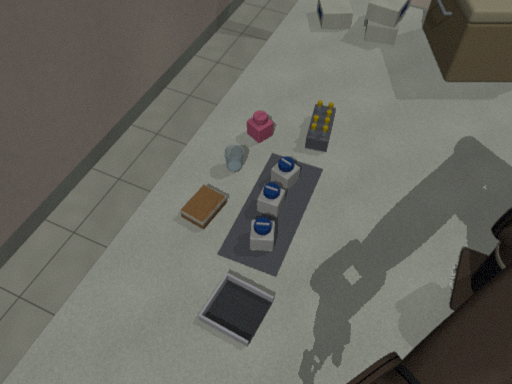

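Top view: three white jars with blue caps at (213,223), (260,214) and (302,214). The bay is at (136,233), open towards the robot, and the rack is at (395,228). The pink jar at (356,161) is the look-alike, so I'm leaving it alone.

```bash
cat > meas.py <<'E'
from h import *
def jars(c,ncap=3):
    im=c[0]; hsv=cv2.cvtColor(im,cv2.COLOR_RGB2HSV); out=[]
    m=cv2.inRange(hsv,(100,130,50),(125,255,255)); m=cv2.morphologyEx(m,cv2.MORPH_CLOSE,np.ones((5,5)))
    w=cv2.inRange(hsv,(0,0,150),(179,60,255))
    for k in cv2.findContours(m,cv2.RETR_EXTERNAL,cv2.CHAIN_APPROX_NONE)[0]:
        if cv2.contourArea(k)<120: continue
        p=ray(c,k.reshape(-1,2),.083)[:,:2].astype(np.float32); (x,y),r=cv2.minEnclosingCircle(p)
        # ridge: white inside cap
        q=np.zeros(m.shape,np.uint8); cv2.drawContours(q,[k],-1,255,-1); q=cv2.erode(q,np.ones((5,5)))
        g=im.min(2).astype(float); v,u=np.nonzero(q); wt=np.clip(g[v,u]-70,0,None)
        P=ray(c,np.c_[u,v],.087)[:,:2]; mu=(P*wt[:,None]).sum(0)/wt.sum(); C=((P-mu)*wt[:,None]).T@(P-mu)
        e=np.linalg.eigh(C)[1][:,1]; ra=np.degrees(np.arctan2(e[1],e[0]))%180
        out.append((round(float(x),4),round(float(y),4),round(float(r),4),round(ra,1),cv2.moments(k)['m10']/cv2.moments(k)['m00'],cv2.moments(k)['m01']/cv2.moments(k)['m00']))
    return out
def bodies(c,z=.06):
    im=c[0]; hsv=cv2.cvtColor(im,cv2.COLOR_RGB2HSV); r=[]
    for (x,y,_,_,u,v) in jars(c):
        g=np.zeros(im.shape[:2],np.uint8); u0,v0=int(u)-22,int(v)-20
        roi=np.zeros_like(g); roi[max(v0,0):v0+44,max(u0,0):u0+44]=1
        m=(cv2.inRange(hsv,(0,0,130),(179,70,255))|cv2.inRange(hsv,(100,130,50),(125,255,255)))*roi
        m=cv2.morphologyEx(m,cv2.MORPH_OPEN,np.ones((3,3)))
        ks=cv2.findContours(m,cv2.RETR_EXTERNAL,cv2.CHAIN_APPROX_NONE)[0]
        k=max(ks,key=lambda k:cv2.pointPolygonTest(k,(u,v),True))
        (a,b),(w,h),t=cv2.minAreaRect((ray(c,k.reshape(-1,2),z)[:,:2]*1000).astype(np.float32))
        r.append((round(a),round(b),round(w),round(h),round(t%90,1)))
    return r
E
python3 - <<'E'
from meas import *
for n in("top","side"):
    c=cam(n)
    for j in jars(c): print(n,j)
    if n=="top":
        print(bodies(c))
    hsv=cv2.cvtColor(c[0],cv2.COLOR_RGB2HSV)
    if n=="top":
        im=c[0]; g=cv2.inRange(hsv,(0,0,0),(179,255,60)); g[:190]=0;g[275:]=0;g[:,:100]=0;g[:,180:]=0
        k=max(cv2.findContours(g,0,2)[0],key=cv2.contourArea); print("bay dark px",cv2.minAreaRect(k),cv2.minAreaRect((ray(c,k.reshape(-1,2),0)[:,:2]*1000).astype(np.float32)))
        crop=cv2.resize(im[130:280,95:345],None,fx=3.2,fy=3.2,interpolation=cv2.INTER_CUBIC); cv2.imwrite("pics/crop.png",crop[:,:,::-1])
    for nm,lo,hi,z in(("slide",(5,100,60),(20,255,255),.035),):
        m=cv2.inRange(hsv,lo,hi); k=max(cv2.findContours(m,0,2)[0],key=cv2.contourArea); print(nm,cv2.minAreaRect((ray(c,k.reshape(-1,2),z)[:,:2]*1000).astype(np.float32)))
E
```

```text
top (0.596, 0.1185, 0.0222, np.float64(21.1), 211.75641025641025, 222.1282051282051)
top (0.6232, -0.1044, 0.0221, np.float64(163.5), 302.41014168530944, 213.31618195376583)
top (0.6216, 0.0025, 0.0214, np.float64(4.0), 259.0, 213.0)
[(604, 127, 51, 53, 2.3), (623, -103, 59, 60, 74.1), (625, -8, 36, 20, 1.0)]
bay dark px ((120.73514556884766, 233.0108184814453), (9.357755661010742, 47.5166015625), 8.972626686096191) ((571.3834838867188, 372.79998779296875), (25.63460922241211, 126.76018524169922), 86.07234954833984)
slide ((789.5866088867188, 95.53959655761719), (106.62525939941406, 76.1442642211914), 81.80709838867188)
side (0.5955, 0.1207, 0.0271, np.float64(20.2), 262.2634776006074, 225.42217160212604)
side (0.6216, 0.006, 0.0269, np.float64(0.1), 271.2908587257618, 190.2853185595568)
side (0.6222, -0.0998, 0.0276, np.float64(162.1), 285.8239583333333, 163.92708333333331)
slide ((791.0574951171875, 94.00184631347656), (105.88082885742188, 75.7549057006836), 82.45313262939453)
```

View pics/crop.png

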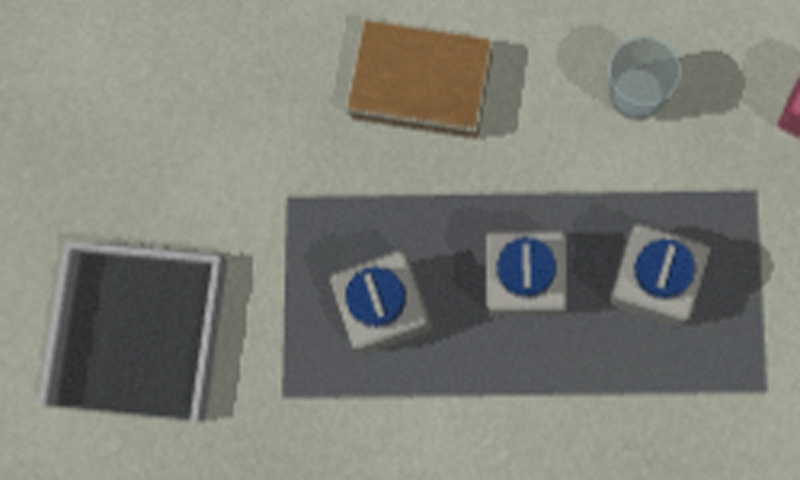

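```bash
cat > plan.py <<'E'
from h import *
from scipy.spatial.transform import Rotation as R
def rel(*targets):
    s=ctrl.get_state(); r=R.from_quat(s["tcp_rot"]); p=s["eef_pos"]; x=r.as_matrix()[:,0]; print("t",round(s["time"],2),"p",p.round(4),"psi",round(np.degrees(np.arctan2(x[1],x[0])),1),"q",s["qpos"].round(2),"op",round(s["opening"],3),"F",s["contact_force"].round(2),"M",s["wrist_torque"].round(3))
    for X,Y,Z,psi in targets:
        a=np.radians(psi); G=R.from_matrix([[np.cos(a),np.sin(a),0],[np.sin(a),-np.cos(a),0],[0,0,-1]])
        print((X,Y,Z,psi),"->",(np.r_[(r.inv()*G).as_rotvec()/2/np.pi, r.inv().apply(np.array([X,Y,Z])-p)/.2]).round(4))
E
python3 - <<'E'
from plan import *
c=cam("top"); p=ray(c,[(115.6,205),(164.4,209.7),(157.5,261.3),(108.75,256.6)],.025)[:,:2]
print(p.round(4).tolist(),p.mean(0)); 
for i in range(4): print(np.linalg.norm(p[i]-p[i-1]).round(3), np.degrees(np.arctan2(*(p[i]-p[i-1])[::-1])).round(1))
rel((.596,.1195,.2,155),(.596,.1195,.12,155))
E
```

```text
[[0.6422, 0.3841], [0.6326, 0.2525], [0.498, 0.2613], [0.5065, 0.3897]] [0.56980419 0.32189922]
0.136 -2.3
0.132 -94.2
0.135 176.2
0.129 86.2
t 0.25 p [0.2848 0.6117 0.2446] psi 155.0 q [ 0.98  0.29  1.58 -0.    1.28 -0.15] op 1.004 F [0.24 0.23 0.66] M [0.026 0.026 0.031]
(0.596, 0.1195, 0.2, 155) -> [-2.0000e-04 -0.0000e+00  1.0000e-04 -2.4495e+00 -1.5735e+00  2.2470e-01]
(0.596, 0.1195, 0.12, 155) -> [-2.0000e-04 -0.0000e+00  1.0000e-04 -2.4496e+00 -1.5731e+00  6.2470e-01]
```

send_rows(
  moves="0 0 0 -0.8165 -0.5245 0.07 1; 0 0 0 -0.8165 -0.5245 0.07 1; 0 0 0 -0.8165 -0.5245 0.07 1; 0 0 0 -0.8165 -0.5245 0.07 1",
  newtons=25,
)

```text
time: 0.75
eef_pos: [0.3903, 0.4449, 0.2308]
tcp_rot: [0.218, 0.976, -0.001, -0.0]
contact_force: [0.4, -0.6, 0.3]
opening: 1.003
finger_force: 0.0
```

send_rows(
  moves="0 0 0 -0.8165 -0.5245 0.07 1; 0 0 0 -0.8165 -0.5245 0.07 1; 0 0 0 -0.8165 -0.5245 0.07 1; 0 0 0 -0.8165 -0.5245 0.07 1",
)

```text
time: 1.25
eef_pos: [0.4939, 0.2817, 0.2171]
tcp_rot: [0.218, 0.976, -0.0, -0.0]
contact_force: [-0.4, 0.6, 0.6]
opening: 1.0
finger_force: 0.0
```

send_rows(
  moves="0 0 0 -0.8165 -0.5245 0.07 1; 0 0 0 -0.8165 -0.5245 0.07 1; 0 0 0 -0.8165 -0.5245 0.07 1; 0 0 0 -0.8165 -0.5245 0.07 1; 0 0 0 -0.8165 -0.5245 0.07 1",
)

```text
time: 1.88
eef_pos: [0.596, 0.121, 0.2031]
tcp_rot: [0.216, 0.976, 0.0, -0.0]
contact_force: [-0.2, 0.5, -0.9]
opening: 1.002
finger_force: 0.0
```

```bash
python3 - <<'E'
from plan import *
rel((.596,.1195,.12,155),(.596,.1195,.077,155))
E
```

```text
t 1.88 p [0.596  0.121  0.2031] psi 155.0 q [ 0.03  0.18  1.78  0.    1.18 -1.1 ] op 1.002 F [-0.21  0.5  -0.92] M [ 0.002 -0.026  0.005]
(0.596, 0.1195, 0.12, 155) -> [ 1.000e-04 -2.000e-04  1.000e-04 -3.600e-03 -6.900e-03  4.156e-01]
(0.596, 0.1195, 0.077, 155) -> [ 1.000e-04 -2.000e-04  1.000e-04 -3.900e-03 -7.000e-03  6.306e-01]
```

send_rows(
  moves="0 0 0 -0.004 -0.007 0.25 1; 0 0 0 -0.004 -0.007 0.5 1; 0 0 0 -0.004 -0.007 0.63 1; 0 0 0 -0.004 -0.007 0.63 1; 0 0 0 -0.004 -0.007 0.63 1",
)

```text
time: 2.5
eef_pos: [0.597, 0.1197, 0.0791]
tcp_rot: [0.215, 0.977, 0.0, 0.001]
contact_force: [-0.1, -0.3, -0.1]
opening: 0.999
finger_force: 0.0
```

send_rows(
  moves="0 0 0 0 0 0 0.3; 0 0 0 0 0 0 0.2; 0 0 0 0 0 0 -0.3; 0 0 0 0 0 0 -0.3; 0 0 0 0 0 0 -0.3; 0 0 0 0 0 0 -0.3; 0 0 0 0 0 0 -0.3",
)

```text
time: 3.38
eef_pos: [0.5969, 0.118, 0.0786]
tcp_rot: [0.216, 0.976, 0.0, 0.001]
contact_force: [-2.0, -1.5, 5.9]
opening: 0.519
finger_force: 26.6
```

```bash
python3 - <<'E'
from plan import *
rel()
E
```

```text
t 3.38 p [0.5969 0.118  0.0786] psi 155.0 q [ 0.03  0.33  1.85 -0.    0.96 -1.11] op 0.519 F [-1.98 -1.54  5.92] M [0.003 0.235 0.028]
```

send_rows(
  moves="0 0 0.02 0 0 0 -0.3; 0 0 0.045 0 0 0 -0.3; 0 0 0.07 0 0 0 -0.3; 0 0 0.095 0 0 0 -0.3; 0 0 0.12 0 0 0 -0.3; 0 0 0.125 0 0 0 -0.3; 0 0 0.125 0 0 0 -0.3",
)

```text
time: 4.25
eef_pos: [0.5975, 0.1183, 0.0785]
tcp_rot: [0.573, 0.82, 0.001, 0.001]
contact_force: [0.8, 0.8, 5.7]
opening: 0.515
finger_force: 26.6
```

```bash
python3 - <<'E'
from plan import *
rel()
c=cam("top"); d=cam("side")
f=lambda i,n: cv2.resize(i,(400,300),interpolation=cv2.INTER_CUBIC)
im=np.hstack([f(c[0][175:265,155:275],0),f(d[0][180:270,200:320],0)]); cv2.imwrite("pics/tw1.png",im[:,:,::-1])
E
```

```text
t 4.25 p [0.5975 0.1183 0.0785] psi 110.1 q [ 0.03  0.33  1.85  0.    0.96 -0.32] op 0.515 F [0.75 0.83 5.73] M [ 0.098 -0.187 -0.108]
```

View pics/tw1.png

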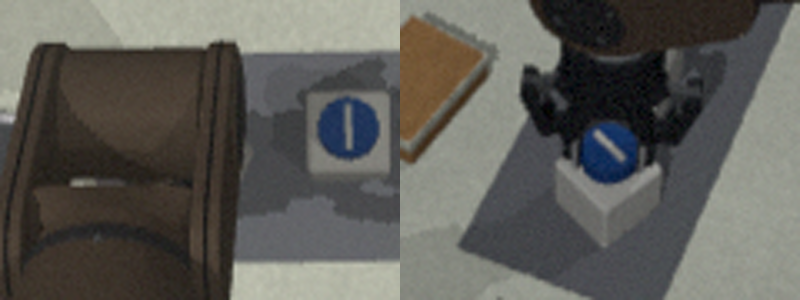

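The left jar now shows a corner to the side camera at (605,245), where it showed a flat face before. The whole jar turned and there was reaction torque, so it is tight. Next is the middle one.

send_rows(
  moves="0 0 0 0 0 0 0.6; 0 0 0 0 0 0 1; 0 0 0 0 0 0 1; 0 0 0 0 0 0 1; 0 0 0 0 0 -0.25 1; 0 0 0 0 0 -0.4 1; 0 0 0 0 0 -0.4 1",
)

```text
time: 5.22
eef_pos: [0.5984, 0.1183, 0.1609]
tcp_rot: [0.573, 0.819, 0.002, 0.003]
contact_force: [0.4, -0.1, -0.4]
opening: 1.001
finger_force: 0.0
```

```bash
python3 - <<'E'
from plan import *
rel((.622,.004,.158,110),(.622,.004,.0785,110))
E
```

```text
t 5.22 p [0.5984 0.1183 0.1609] psi 110.0 q [ 0.03  0.22  1.81 -0.    1.1  -0.32] op 1.001 F [ 0.44 -0.13 -0.36] M [ 0.022 -0.033 -0.005]
(0.622, 0.004, 0.158, 110) -> [ 1.000e-03  3.000e-04  1.000e-04 -5.774e-01 -8.500e-02  1.510e-02]
(0.622, 0.004, 0.0785, 110) -> [ 1.000e-03  3.000e-04  1.000e-04 -5.765e-01 -8.760e-02  4.126e-01]
```

send_rows(
  moves="0.001 0 0 -0.3 -0.045 0 1; 0.001 0 0 -0.578 -0.086 0.01 1; 0.001 0 0 -0.578 -0.087 0.02 1; 0.001 0 0 -0.577 -0.0875 0.25 1; 0.001 0 0 -0.577 -0.0875 0.413 1; 0.001 0 0 -0.577 -0.0875 0.413 1; 0.001 0 0 -0.577 -0.0875 0.413 1",
)

```text
time: 6.1
eef_pos: [0.6197, 0.0044, 0.0753]
tcp_rot: [0.573, 0.82, -0.002, -0.002]
contact_force: [-0.3, -0.4, 0.9]
opening: 1.002
finger_force: 0.0
```

send_rows(
  moves="0 0 0 0 0 0 0.3; 0 0 0 0 0 0 0.2; 0 0 0 0 0 0 -0.3; 0 0 0 0 0 0 -0.3; 0 0 0 0 0 0 -0.3; 0 0 0 0 0 0 -0.3; 0 0 0 0 0 0 -0.3",
)

```text
time: 6.98
eef_pos: [0.6208, 0.0038, 0.0763]
tcp_rot: [0.573, 0.819, -0.002, -0.0]
contact_force: [2.8, 1.3, 5.1]
opening: 0.511
finger_force: 27.4
```

send_rows(
  moves="0 0 -0.02 0 0 0 -0.3; 0 0 -0.045 0 0 0 -0.3; 0 0 -0.07 0 0 0 -0.3; 0 0 -0.095 0 0 0 -0.3; 0 0 -0.12 0 0 0 -0.3; 0 0 -0.125 0 0 0 -0.3; 0 0 -0.125 0 0 0 -0.3",
)

```text
time: 7.85
eef_pos: [0.6194, 0.0031, 0.076]
tcp_rot: [0.216, 0.976, -0.003, -0.003]
contact_force: [-2.3, -0.3, 7.8]
opening: 0.515
finger_force: 27.6
```

```bash
python3 - <<'E'
from plan import *
rel()
d=cam("side")
im=cv2.resize(d[0][140:260,200:340],(700,600),interpolation=cv2.INTER_CUBIC); cv2.imwrite("pics/tw2.png",im[:,:,::-1])
E
```

```text
t 7.85 p [0.6194 0.0031 0.076 ] psi 155.1 q [-0.16  0.36  1.82 -0.01  0.97 -1.29] op 0.515 F [-2.31 -0.33  7.83] M [-0.355  0.438  0.056]
```

View pics/tw2.png

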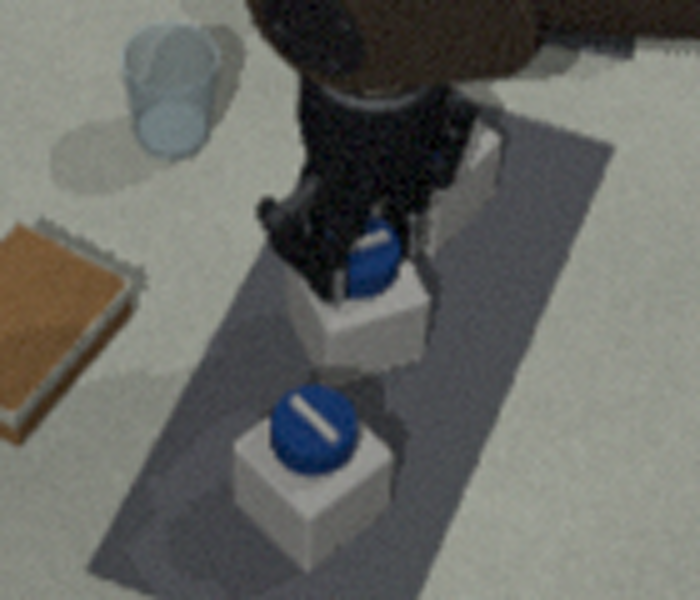

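The middle jar's front edge now rises to the right, parallel to its ridge, so it turned as one piece and is tight too. The right jar should be the loose one; I'll test it the same way.

send_rows(
  moves="0 0 0 0 0 0 0.6; 0 0 0 0 0 0 1; 0 0 0 0 0 0 1; 0 0 0 0 0 0 1; 0 0 0 0 0 -0.25 1; 0 0 0 0 0 -0.4 1; 0 0 0 0 0 -0.4 1",
)

```text
time: 8.78
eef_pos: [0.6219, 0.0037, 0.1583]
tcp_rot: [0.216, 0.976, -0.001, 0.001]
contact_force: [0.2, 0.0, 0.3]
opening: 0.998
finger_force: 0.0
```

```bash
python3 - <<'E'
from plan import *
from meas import *
rel((.6225,-.1025,.158,155),(.6225,-.1025,.078,155))
for j in jars(cam("side")): print(j)
E
```

```text
t 8.78 p [0.6219 0.0037 0.1583] psi 155.0 q [-0.16  0.25  1.78 -0.    1.1  -1.29] op 0.998 F [0.23 0.03 0.27] M [-0.017 -0.049 -0.043]
(0.6225, -0.1025, 0.158, 155) -> [-4.000e-04  3.000e-04  1.000e-04 -2.267e-01 -4.803e-01  3.300e-03]
(0.6225, -0.1025, 0.078, 155) -> [-4.000e-04  3.000e-04  1.000e-04 -2.258e-01 -4.793e-01  4.033e-01]
(0.5965, 0.1211, 0.0267, np.float64(156.7), 262.3656422379826, 225.38376674546888)
(0.6219, 0.0067, 0.0276, np.float64(47.2), 271.3306451612903, 190.51612903225808)
```

send_rows(
  moves="0 0 0 -0.11 -0.24 0 1; 0 0 0 -0.226 -0.48 0 1; 0 0 0 -0.226 -0.48 0 1; 0 0 0 -0.226 -0.48 0.25 1; 0 0 0 -0.226 -0.48 0.4 1; 0 0 0 -0.226 -0.48 0.4 1; 0 0 0 -0.226 -0.48 0.4 1",
)

```text
time: 9.7
eef_pos: [0.6202, -0.1018, 0.0754]
tcp_rot: [0.216, 0.976, -0.002, -0.002]
contact_force: [0.3, -0.6, 0.2]
opening: 0.997
finger_force: 0.0
```

send_rows(
  moves="0 0 0 0 0 0 0.3; 0 0 0 0 0 0 0.2; 0 0 0 0 0 0 -0.3; 0 0 0 0 0 0 -0.3; 0 0 0 0 0 0 -0.3; 0 0 0 0 0 0 -0.3; 0 0 0 0 0 0 -0.3",
)

```text
time: 10.58
eef_pos: [0.6205, -0.103, 0.0764]
tcp_rot: [0.216, 0.976, -0.002, -0.002]
contact_force: [-2.7, -2.1, 4.8]
opening: 0.519
finger_force: 26.3
```

send_rows(
  moves="0 0 0.02 0 0 0 -0.3; 0 0 0.045 0 0 0 -0.3; 0 0 0.07 0 0 0 -0.3; 0 0 0.095 0 0 0 -0.3; 0 0 0.12 0 0 0 -0.3; 0 0 0.14 0 0 0 -0.3; 0 0 0.14 0 0 0 -0.3; 0 0 0.14 0 0 0 -0.3",
)

```text
time: 11.58
eef_pos: [0.6214, -0.1022, 0.076]
tcp_rot: [0.611, 0.792, -0.001, 0.0]
contact_force: [3.3, 1.9, 2.2]
opening: 0.516
finger_force: 26.1
```

send_rows(
  moves="0 0 0 0 0 0 0.6; 0 0 0 0 0 0 1; 0 0 0 0 0 0 1; 0 0 0 0 0 0 1; 0 0 0 0 0 -0.25 1; 0 0 0 0 0 -0.5 1; 0 0 0 0 0 -0.6 1; 0 0 0 0 0 -0.6 1",
)

```text
time: 12.58
eef_pos: [0.6212, -0.1023, 0.1964]
tcp_rot: [0.611, 0.791, -0.002, -0.0]
contact_force: [0.8, 0.4, -0.9]
opening: 1.003
finger_force: 0.0
```

```bash
python3 - <<'E'
from plan import *
from meas import *
rel()
c=cam("side")
for j in jars(c): print(j)
im=cv2.resize(c[0][130:250,210:350],(700,600),interpolation=cv2.INTER_CUBIC); cv2.imwrite("pics/tw3.png",im[:,:,::-1])
E
```

```text
t 12.57 p [ 0.6212 -0.1023  0.1964] psi 104.6 q [-0.32  0.23  1.73 -0.    1.18 -0.58] op 1.003 F [ 0.81  0.37 -0.92] M [-0.01  -0.026 -0.029]
(0.5967, 0.1214, 0.0269, np.float64(155.1), 262.3463901689708, 225.3917050691244)
(0.6219, 0.0067, 0.0276, np.float64(46.8), 271.36898395721926, 190.49732620320856)
(0.6194, -0.1011, 0.0276, np.float64(115.2), 286.6949891067538, 163.96732026143792)
```

View pics/tw3.png

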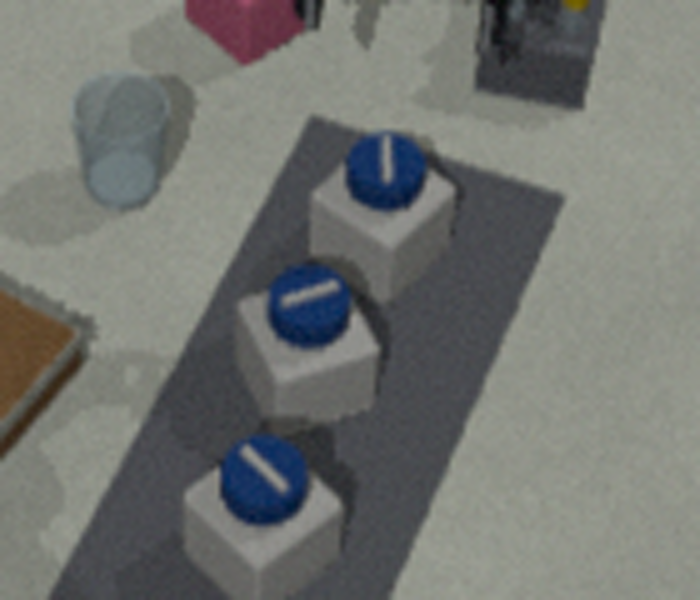

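On the right jar the ridge turned 47° (162° to 115°) and now points across the body's corner, while the body kept its heading. This is the loose jar. I'll grip it by the body, with the jaws closing along the jar's x axis.

```bash
python3 - <<'E'
from plan import *
rel((.6205,-.1025,.12,73),(.6205,-.1025,.042,73))
E
```

```text
t 12.62 p [ 0.6201 -0.1019  0.1941] psi 104.6 q [-0.32  0.23  1.74 -0.    1.18 -0.58] op 1.002 F [-0.42  1.01 -0.93] M [-0.009 -0.026 -0.039]
(0.6205, -0.1025, 0.12, 73) -> [-1.100e-03  3.000e-04  8.790e-02 -3.200e-03  3.900e-03  3.703e-01]
(0.6205, -0.1025, 0.042, 73) -> [-1.100e-03  3.000e-04  8.790e-02 -3.200e-03  6.600e-03  7.603e-01]
```

send_rows(
  moves="0 0 0.029 0 0 0.1 1; 0 0 0.058 -0.003 0.004 0.2 1; 0 0 0.088 -0.003 0.004 0.35 1; 0 0 0.088 -0.003 0.004 0.35 1; 0 0 0.088 -0.003 0.005 0.55 1; 0 0 0.088 -0.003 0.005 0.7 1; 0 0 0.088 -0.003 0.005 0.76 1; 0 0 0.088 -0.003 0.005 0.76 1; 0 0 0.088 -0.003 0.005 0.76 1",
)

```text
time: 13.75
eef_pos: [0.6219, -0.1031, 0.0446]
tcp_rot: [0.804, 0.595, -0.002, 0.0]
contact_force: [-0.3, -0.0, 0.6]
opening: 1.001
finger_force: 0.0
```

send_rows(
  moves="0 0 0 0 0 0 0.75; 0 0 0 0 0 0 0.6; 0 0 0 0 0 0 0.45; 0 0 0 0 0 0 0.3; 0 0 0 0 0 0 0.2; 0 0 0 0 0 0 0.2; 0 0 0 0 0 0 0.2; 0 0 0 0 0 0 0.2",
)

```text
time: 14.75
eef_pos: [0.6226, -0.1033, 0.0448]
tcp_rot: [0.804, 0.595, -0.002, 0.001]
contact_force: [2.3, 0.6, 5.6]
opening: 0.746
finger_force: 31.2
```

```bash
python3 - <<'E'
from plan import *
rel((.46,-.1025,.042,73),(.46,-.09,.042,86.5))
E
```

```text
t 14.75 p [ 0.6226 -0.1033  0.0448] psi 73.0 q [-0.32  0.42  1.8  -0.    0.92 -0.02] op 0.746 F [2.34 0.6  5.64] M [-0.179 -0.556  0.058]
(0.46, -0.1025, 0.042, 73) -> [-0.000e+00  6.000e-04 -1.000e-04 -2.344e-01 -7.785e-01  1.500e-02]
(0.46, -0.09, 0.042, 86.5) -> [-1.000e-04  6.000e-04 -3.760e-02 -1.747e-01 -7.969e-01  1.480e-02]
```

send_rows(
  moves="0 0 0 -0.03 -0.1 0 0.2; 0 0 0 -0.06 -0.2 0 0.2; 0 0 0 -0.09 -0.3 0 0.2; 0 0 0 -0.12 -0.4 0 0.2; 0 0 0 -0.15 -0.5 0 0.2; 0 0 0 -0.18 -0.6 0 0.2; 0 0 0 -0.21 -0.7 0 0.2; 0 0 -0.01 -0.234 -0.779 0 0.2; 0 0 -0.025 -0.234 -0.779 0 0.2; 0 0 -0.0375 -0.234 -0.779 0 0.2; 0 0 -0.0375 -0.234 -0.779 0 0.2",
)

```text
time: 16.12
eef_pos: [0.4589, -0.1027, 0.0449]
tcp_rot: [0.729, 0.685, -0.003, 0.0]
contact_force: [-0.1, -4.0, 5.9]
opening: 0.746
finger_force: 31.3
```

```bash
python3 - <<'E'
from plan import *
rel((.46,.09,.044,86.5),(.46,.329,.044,86.5))
E
```

```text
t 16.12 p [ 0.4589 -0.1027  0.0449] psi 86.4 q [-0.43  0.11  2.19 -0.01  0.84 -0.37] op 0.746 F [-0.13 -4.02  5.94] M [-0.58  -0.282 -0.06 ]
(0.46, 0.09, 0.044, 86.5) -> [-6.00e-04  7.00e-04 -3.00e-04  9.62e-01 -5.50e-02  4.00e-04]
(0.46, 0.329, 0.044, 86.5) -> [-6.0000e-04  7.0000e-04 -3.0000e-04  2.1546e+00 -1.3000e-01 -4.3000e-03]
```

send_rows(
  moves="0 0 0 0.12 -0.015 0 0.2; 0 0 0 0.24 -0.03 0 0.2; 0 0 0 0.36 -0.045 0 0.2; 0 0 0 0.48 -0.06 0 0.2; 0 0 0 0.6 -0.08 0 0.2; 0 0 0 0.72 -0.1 0 0.2; 0 0 0 0.84 -0.11 0 0.2; 0 0 0 0.96 -0.12 0 0.2; 0 0 0 0.96 -0.12 0 0.2",
)

```text
time: 17.25
eef_pos: [0.447, 0.0931, 0.0449]
tcp_rot: [0.729, 0.685, -0.002, -0.001]
contact_force: [-0.4, 4.8, 9.3]
opening: 0.744
finger_force: 31.7
```

```bash
python3 - <<'E'
from plan import *
rel((.44,.25,.044,86.5),(.44,.33,.044,86.5))
E
```

```text
t 17.25 p [0.447  0.0931 0.0449] psi 86.4 q [-0.02  0.08  2.23 -0.    0.83  0.05] op 0.744 F [-0.39  4.8   9.33] M [ 0.652 -0.251  0.082]
(0.44, 0.25, 0.044, 86.5) -> [-6.00e-04  1.00e-04 -2.00e-04  7.81e-01 -8.36e-02  4.30e-03]
(0.44, 0.33, 0.044, 86.5) -> [-6.0000e-04  1.0000e-04 -2.0000e-04  1.1802e+00 -1.0850e-01  4.1000e-03]
```

send_rows(
  moves="0 0 0 0.13 -0.04 0 0.2; 0 0 0 0.26 -0.08 0 0.2; 0 0 0 0.39 -0.084 0 0.2; 0 0 0 0.52 -0.084 0 0.2; 0 0 0 0.65 -0.084 0 0.2; 0 0 0 0.78 -0.084 0 0.2; 0 0 0 0.88 -0.09 0 0.2; 0 0 0 0.96 -0.095 0 0.2; 0 0 0 0.96 -0.095 0 0.2",
)

```text
time: 18.38
eef_pos: [0.4398, 0.2852, 0.0448]
tcp_rot: [0.729, 0.685, -0.002, -0.001]
contact_force: [-2.1, -0.0, 10.0]
opening: 0.744
finger_force: 31.9
```

```bash
python3 - <<'E'
from plan import *
rel((.44,.33,.044,86.5),(.56,.3225,.044,86.5),(.567,.322,.044,86.5))
E
```

```text
t 18.38 p [0.4398 0.2852 0.0448] psi 86.4 q [ 0.38  0.22  2.07 -0.    0.86  0.44] op 0.744 F [-2.08 -0.04 10.03] M [ 0.002 -0.16   0.035]
(0.44, 0.33, 0.044, 86.5) -> [-7.000e-04  3.000e-04 -2.000e-04  2.238e-01 -1.290e-02  3.700e-03]
(0.56, 0.3225, 0.044, 86.5) -> [-7.000e-04  3.000e-04 -2.000e-04  2.236e-01  5.883e-01  1.100e-03]
(0.567, 0.322, 0.044, 86.5) -> [-7.000e-04  3.000e-04 -2.000e-04  2.233e-01  6.234e-01  9.000e-04]
```

send_rows(
  moves="0 0 0 0.11 -0.006 0 0.2; 0 0 0 0.223 -0.013 0 0.2; 0 0 0 0.223 0 0 0.2; 0 0 0 0.223 0.1 0 0.2; 0 0 0 0.223 0.2 0 0.2; 0 0 0 0.223 0.3 0 0.2; 0 0 0 0.223 0.4 0 0.2; 0 0 0 0.223 0.5 0 0.2; 0 0 0 0.223 0.57 0 0.2; 0 0 0 0.223 0.6 0 0.2; 0 0 0 0.223 0.6 0 0.2; 0 0 0 0.223 0.6 0 0.2",
)

```text
time: 19.88
eef_pos: [0.5593, 0.3224, 0.0447]
tcp_rot: [0.729, 0.684, -0.005, -0.004]
contact_force: [-10.2, -1.2, 16.8]
opening: 0.738
finger_force: 33.0
```

send_rows(
  moves="0 0 0 0 0 0 0.7; 0 0 0 0 0 0 0.8; 0 0 0 0 0 0 0.8; 0 0 0 0 0 0 0.8; 0 0 0 0 0 -0.1 0.8; 0 0 0 0 0 -0.3 0.8; 0 0 0 0 0 -0.5 0.8; 0 0 0 0 0 -0.75 0.8; 0 0 0 0 0 -0.9 0.8; 0 0 0 0 0 -0.9 0.8",
)

```text
time: 21.12
eef_pos: [0.5645, 0.3224, 0.2282]
tcp_rot: [0.729, 0.685, 0.001, 0.001]
contact_force: [0.1, -0.5, -0.4]
opening: 0.9
finger_force: 0.0
```

```bash
python3 - <<'E'
from plan import *
from meas import *
rel()
c=cam("side")
for j in jars(c): print(j)
im=cv2.resize(c[0][130:370,160:480],(800,600),interpolation=cv2.INTER_CUBIC); cv2.imwrite("pics/end.png",im[:,:,::-1])
E
```

```text
t 21.12 p [0.5645 0.3224 0.2282] psi 86.5 q [0.36 0.24 1.66 0.   1.23 0.42] op 0.9 F [ 0.13 -0.52 -0.36] M [-0.016 -0.021 -0.029]
(0.5569, 0.3202, 0.0246, np.float64(126.4), 241.765931372549, 296.51286764705884)
```

View pics/end.png

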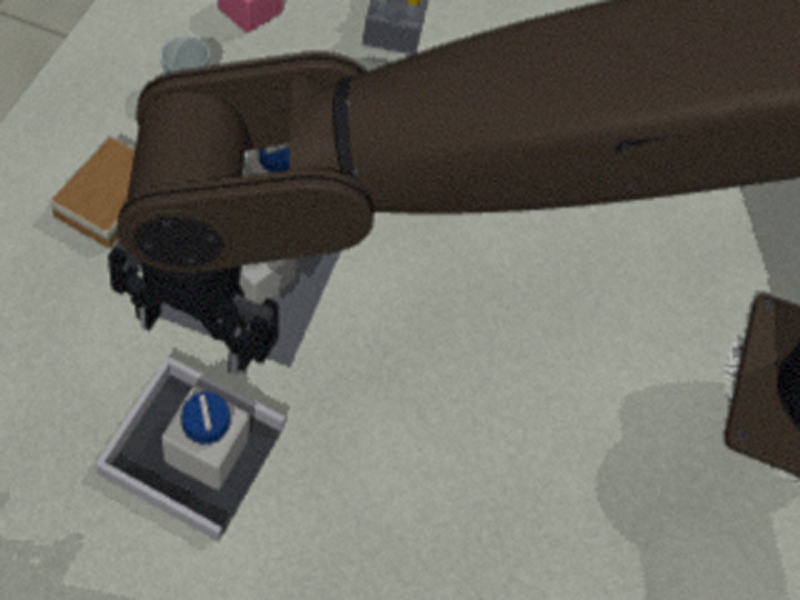

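The jar stands upright inside the bay, with its cap at (205,415) in the crop. Its centre is about 8 mm in front of the bay's centre, against a limit of 36 mm. The cap is turned about 50° on its jar, and the gripper is clear, so I'm handing in.

```bash
python3 -c "
from plant import ctrl
print(ctrl.sign_off())"
```

```text
the job is handed in; nothing more can be done
None
```

The right-hand jar was the loose one: I turned its cap about 50°, slid the jar into the rework bay where it stands upright, and handed the job in. The other two were tight and only turned in place. The hand-in returned no verdict, and the arm hid those two jars and part of the bench in the last picture.

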